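# Clip the specials card into its menu stand

## Robot

A 6-joint arm with a two-finger parallel gripper is mounted at the origin on the work surface. World frame = base frame: x ahead of the robot, y to its left, z up, the work surface at z = 0. Lengths are in m, angles in rad, forces in N, time in s.
With the tool pointing down it reaches from about 0.3 to 0.775 m from the base axis. Payload 14.6 kg.
Tool frame: the origin (TCP) lies at the very end of the fingers, on their centre line; the grasp point (between the pads) lies 19 mm behind it; z points along the fingers, y is the line along which they close (so a half turn about z gives the same grasp; the last joint's range is limited). The gripper opens to 94 mm and grips with 3 to 60 N. Pads are 16 mm wide; open, the fingers measure 119 mm over their backs; the gripper's body (75 mm by 177 mm) begins 78 mm behind the grasp point.
Start: joints at [-1.229, 0.3, 1.521, -0, 1.321, -0.067], TCP at [0.219, -0.505, 0.205] pointing down, gripper open.
Joint ranges: [-3.03, 3.03], [-0.79, 2.21], [0.23, 2.52], [-1.04, 4.18], [0, 3.07], [-2.55, 2.55]. Speed limits (rad/s): [2.22, 2.22, 2.57, 3.14, 3.14, 3.14].

## Interface

Orientations are given as [roll, pitch, yaw] about the fixed x, y, z axes, in that order (R = Rz(yaw) Ry(pitch) Rx(roll)).
In Python, from plant import read_state, camera, sign_off gives the robot as it stands.
- The arm moves only by the shell command python3 -m crank 'ROWS'. ROWS is JSON, a list of rows, each a list of 7 numbers: the shift along the tool's x, y, z as a fraction of full scale, then the turn, a rotation vector about the tool's x, y, z as a fraction of full scale, then the closure, from -1 (fully open) to 1 (shut). In form: [[tx, ty, tz, rx, ry, rz, jaw], ...]. A call has 1 to 20 rows; each row shifts and turns the commanded pose from where the row before left it, along the tool's axes as they then stand; what a row does not reach is not made up. Full scale, the value 1, is 0.03 m for a shift and 2 pi rad for a turn. A row lasts 1/12 s, in which the tool goes at most 41.7 mm and 7.16 degrees, less where a joint would pass 70% of its speed; a pose out of reach is approached as far as the arm can. A call with a number of a shift or a turn outside -1 to 1 is refused whole. A call with a gripper value outside its range is refused whole. The fingers move at their own pace and stop on an object; the grip force is fixed at half the most. Time passes only in rows, so rows that do not move let the fingers close. It gives the time, the measured TCP pose, the force, the opening and the grip force at its end, in the units of the state.
- read_state(): the state, without advancing time (a new reading comes with each control period).
- camera(name): name is "side" or "top" or "wrist"; returns a dict with "img" (400x640x3 uint8, red, green, blue), "K" (3x3 intrinsics, pixels), "dist_coeffs" ([k1, k2, p1, p2, k3] as OpenCV has them; the pictures are not rectified), "position" and "rotation" of the camera in the world; the wrist camera has in their place "hand_eye" (4x4, takes a point from camera to tool coordinates, whose origin is the TCP and whose axes are the flange's). Camera axes: x right, y up, looking along -z (the intrinsics and any distortion apply to the point x, -y, -z); pixel columns grow to the right and rows downward; lengths in m; the calibration is good to about 2 mm. A picture is of the moment at which its call begins: read the wrist's pose just before it. There is no depth.
- sign_off(): hands the job in; it is judged then, once.
The state is a dict: "time": time; "joint_positions": joint angles; "qvel": joint speeds; "joint_torque": joint torques, N m; "eef_pos": TCP position; "ee_rot": TCP orientation; "force": force on the tool from outside, world axes, zero at the start; "wrist_torque": the same for the moment, N m; "width": finger opening in m; "gripper_force": force on a finger pad.
Only numpy, scipy, OpenCV 4.12 (cv2) and the standard library are available. Lean on these libraries where they do the work, as an engineer would, in place of code of your own. Each camera call takes 0.05 s, during which the arm holds its last target. There are 200 camera calls.

## Task

Put the small wooden specials card upright in the menu stand, in the channel in front of the upright backing and square in the middle; leave the wide card in the rack. Then take the sprung clip off the napkin holder and clip the card's top edge and the backing together with it: in the middle of the edge, straight, and pushed fully down until it stops. Leave everything else on the table where it is.

Things in the scene. Friction and masses are not known exactly. Their poses are not given: they have to be found in the camera images.
- card: the small specials card: plain wooden board 60 mm wide (y), 6 mm thick (x), 100 mm tall (z), paper on both faces; 30 g. Origin at the centre of its bottom edge. It starts upright in one of the two slots of the rack (bottom 12 mm above the table). Can be gripped across its 60 mm width from above.
- wide_card: the drinks card, same make but 90 mm wide, 110 mm tall, 6 mm thick; stands in the rack's other slot and stays there. Origin at the centre of its bottom edge.
- rack: fixed wooden rack block 110 (x) x 135 (y) x 40 mm tall with two card slots along y at x = -28 and +28 mm, each 9 mm wide, 113 mm long, 28 mm deep. Origin at the centre of its underside.
- stand: fixed dark wooden menu stand, origin under its centre. Foot 100 (x) x 110 (y) x 15 mm. Upright backing 40 wide (y), 6 thick (x 0 to +6 mm), top at z 113. In front of it (-x) the card channel, 9 mm wide (x -9 to 0), floor at z 15, ends open, closed in front by a lip 74 wide, top at z 45, about 9 thick, sloped at its top as a lead-in. A seated card's top is at z 115, 2 mm above the backing.
- stand_edge (a point): point on the stand, 115 mm above the table, at the backing's front face (x = 0, y = 0): the middle of the joint between a flush card and the backing. The clip's origin belongs here when the job is done.
- napkin_holder: fixed wooden napkin holder, base 110 (x) x 120 (y) x 10 mm, origin at the centre of its underside. Front plate 10 mm thick, 100 mm wide (y), centred at x = -30 mm, top 100 mm above the table: the clip starts clipped on this edge. Napkins and a rear plate (up to 65 mm high) stand behind it from x = 0 to +52 mm.
- clip: steel sprung clip, 70 g, 26 mm wide (y), same both ways round. Origin: throat, underside of the middle block (12 x 24 mm, top 30 mm up, free to press on) that stops on the edge. Mirrored arms on pins along y: jaws reach 26 mm down; handles rise to 52 mm, flared along x, tops 55 mm apart outside. Squeezing them (10 N) opens the jaws to 24 mm; handles then upright, 29 mm apart, 25 to 54 mm up.
- clip_arm_rear (a joint): angle of one of the clip's arms (the other mirrors it), rad: 0 = jaw pads 10 mm apart, 0.04 = 12 mm (card and backing together), -0.15 = shut on nothing, 0.32 = squeezed fully open.
- saucer: white saucer, 150 mm across, 14 mm high, origin under its centre; bystander.
- cup: white coffee cup with handle, 76 mm across, 60 mm high, on the saucer, origin under its centre; bystander.
- flower_glass: glass tumbler with flowers, 68 mm across, about 125 mm high, origin under its centre; bystander.
- sugar_jar: glass sugar jar, 68 mm across, 120 mm high, origin under its centre; bystander.
- milk_jug: steel milk jug with handle, 70 mm across, 80 mm high, origin under its centre; bystander.
- pepper_pot: dark wooden pepper pot, 40 mm across, 85 mm high, origin under its centre; bystander.
Mind the look-alikes: they are no part of the job. What is shaped like the clip but purple or yellow is not meant.

How it is judged:
On the way:
1. the small card stands home in the stand's channel and is let go, the clip not yet on the stand (x of card in the frame of stand between -0.012 and 0.002 m and y of card in the frame of stand between -0.01 and 0.01 m and z of card in the frame of stand between 0.012 and 0.019 m and angle between card's own z axis and vertical below 0.15 rad and angle between the y axis of card and the y axis of stand, either way round below 0.15 rad and contact force between the fingers and card below 0.05 N and distance between clip and stand_edge above 0.06 m), for 0.2 s.
At the end, for the whole second after the job is handed in: Card on the channel floor within 4 mm, within 10 mm of the middle, square and upright within 8 degrees; clip grips card and backing (over 1 N each), throat within 3.5 mm of the card's top edge, within 12 mm of its middle, square within 8 and upright within 7 degrees; all at rest (x of card in the frame of stand between -0.012 and 0.002 m and y of card in the frame of stand between -0.01 and 0.01 m and z of card in the frame of stand between 0.012 and 0.019 m and angle between card's own z axis and vertical below 0.15 rad and angle between the y axis of each of card, clip and the y axis of stand, either way round below 0.15 rad and x of clip in the frame of stand between -0.006 and 0.006 m and y of clip in the frame of stand between -0.012 and 0.012 m and z of clip in the frame of stand between 0.112 and 0.1185 m and angle between clip's own z axis and vertical below 0.12 rad and value of joint clip_arm_rear between 0.005 and 0.15 rad and contact force between clip and card above 1 N and contact force between clip and stand above 1 N and linear speed of each of clip, card below 0.01 m/s); the robot touches nothing.
It fails at once if the wide card is shifted by more than 15 mm (distance of wide_card from where it was at the start of the episode above 0.015 m).
It fails at once if the cup, saucer, flower glass, sugar jar, milk jug or pepper pot is shifted by more than 30 mm (distance of any of cup, saucer, flower_glass, sugar_jar, milk_jug, pepper_pot from where it was at the start of the episode above 0.03 m).
It also fails if it takes over 69 s, if anything falls off the work surface, if the arm or the gripper's body presses on something with over 40 N, if the wrist force passes 120 N, or if a joint passes its speed limit or range.

## Working session

There is one attempt and no reset: what is moved stays moved. The work goes in short steps, Python scripts to look and compute and a shell command to move; the robot and the scene stay as the last step left them, time stands still between calls to the robot, and variables do not carry over. Pictures are saved under pics/ and viewed, at most 10 in all, crops included, and the job is handed in when it is done.

```bash
mkdir -p pics; ls
python3 - <<'E'
from plant import *
import cv2
s=read_state(); print(s)
for n in ("side","top"):
    c=camera(n); cv2.imwrite(f"pics/{n}0.png",c["img"][:,:,::-1]); print(n,c["K"],c["dist_coeffs"],c["position"],c["rotation"])
print(camera("wrist")["hand_eye"])
E
```

```text
pics
{'time': 0.0, 'joint_positions': array([-1.22863092e+00,  3.00481555e-01,  1.52158298e+00,  1.41189259e-05,
        1.32070201e+00, -6.66064047e-02]), 'qvel': array([-0.00056002,  0.00092982, -0.00010963,  0.00061832,  0.00014712,
        0.00027297]), 'joint_torque': array([ 2.00591450e-03, -5.31805873e+01, -3.52737808e+01,  7.09266239e-02,
        2.43943592e-02, -9.35281719e-05]), 'eef_pos': array([ 0.218524  , -0.50443677,  0.2048798 ]), 'ee_rot': array([-3.14042228e+00, -9.17756993e-05,  4.08768253e-01]), 'force': array([ 0.63734367,  0.98085871, -0.59419874]), 'wrist_torque': array([-0.00975102, -0.02616995,  0.07820279]), 'gripper_force': 0.0, 'width': 0.0941975939606472}
side [[418.64807391   0.         319.18893116]
 [  0.         418.64807391 199.91377106]
 [  0.           0.           1.        ]] [-0.01700729  0.          0.          0.          0.        ] [0.13846037 0.63490898 0.944088  ] [ 0.7265579   0.00684959 -2.59540226]
top [[458.85628024   0.         318.57033234]
 [  0.         458.85628024 199.07750493]
 [  0.           0.           1.        ]] [-0.11672911  0.          0.          0.          0.        ] [ 3.91318751e-01 -4.48425940e-04  1.41712681e+00] [ 0.09888984 -0.01077553 -1.57122915]
[[-6.96123827e-05  9.69687028e-01  2.44350289e-01  7.08006291e-02]
 [ 9.99999948e-01  1.44802563e-04 -2.89751195e-04  9.74917927e-04]
 [-3.16350523e-04  2.44350256e-01 -9.69686987e-01 -1.79422028e-01]
 [ 0.00000000e+00  0.00000000e+00  0.00000000e+00  1.00000000e+00]]
```

View pics/top0.png

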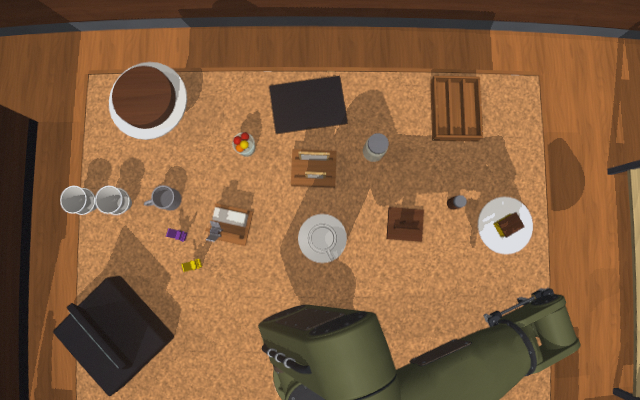

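View pics/side0.png

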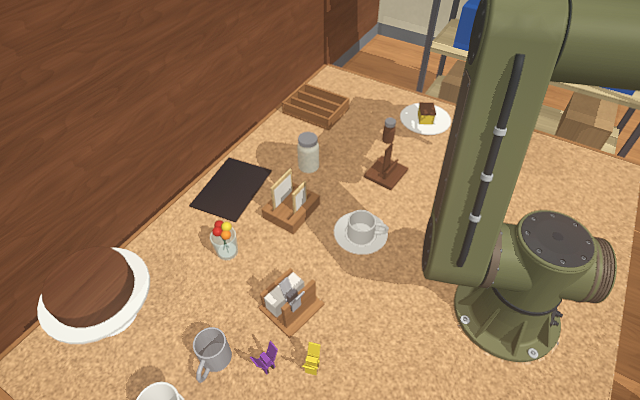

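The top view shows the rack near (314,168), the stand near (405,225), the napkin holder near (233,222) with the steel clip near (214,232), and the cup at (322,238). The purple and yellow clips are decoys at (177,235) and (191,265). Next I'll enlarge the crops.

```bash
cat > h.py <<'E'
import numpy as np, cv2
from scipy.spatial.transform import Rotation as R
from plant import *
def cam(n):
    s=read_state(); c=camera(n)
    if n=="wrist":
        T=np.eye(4);T[:3,:3]=R.from_euler("xyz",s["ee_rot"]).as_matrix();T[:3,3]=s["eef_pos"]
        M=T@np.array(c["hand_eye"]); c["R"],c["p"]=M[:3,:3],M[:3,3]
    else: c["R"]=R.from_euler("xyz",c["rotation"]).as_matrix(); c["p"]=np.array(c["position"])
    return c
def proj(c,P):
    q=(np.atleast_2d(P)-c["p"])@c["R"]*[1,-1,-1]
    return cv2.projectPoints(q.reshape(-1,1,3),np.zeros(3),np.zeros(3),c["K"],np.array(c["dist_coeffs"]))[0][:,0]
def ray(c,uv):
    u=cv2.undistortPoints(np.array(uv,float).reshape(-1,1,2),c["K"],np.array(c["dist_coeffs"]))[:,0]
    return np.c_[u[:,0],-u[:,1],-np.ones(len(u))]@c["R"].T
def atz(c,uv,z):
    d=ray(c,uv); return c["p"]+d*((np.broadcast_to(z,len(d))-c["p"][2])/d[:,2])[:,None]
E
python3 - <<'E'
from h import *
t=cv2.imread("pics/top0.png")
cr=[(280,140),(375,200),(200,195)]
ims=[]
for x,y in cr:
    k=cv2.resize(t[y:y+55,x:x+65],None,fx=6,fy=6,interpolation=cv2.INTER_CUBIC)
    for i in range(0,65,10): cv2.putText(k,str(x+i),(i*6,8),0,.3,(255,255,0)); cv2.line(k,(i*6,9),(i*6,13),(255,255,0))
    for i in range(0,55,10): cv2.putText(k,str(y+i),(0,i*6+3),0,.3,(255,255,0))
    ims.append(k)
s=cv2.imread("pics/side0.png")
z=np.zeros((600,800,3),np.uint8)
z[:270,:390]=ims[0][:270];z[:270,400:790]=ims[1][:270];z[272:600,:390]=ims[2][:328]
k=cv2.resize(s[255:337,240:337],None,fx=4,fy=4,interpolation=cv2.INTER_CUBIC);z[272:600,400:788]=k
cv2.imwrite("pics/m1.png",z)
E
```

```text
(no output)
```

View pics/m1.png

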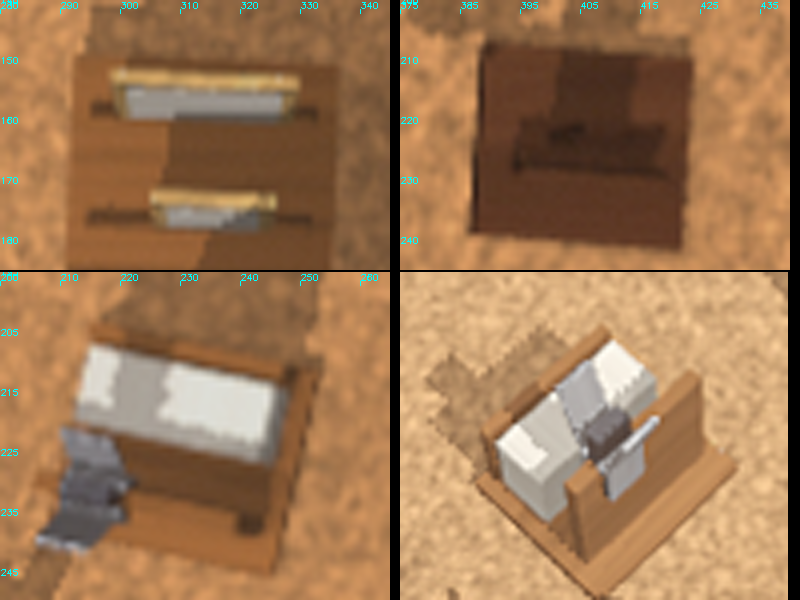

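The crops show the small card's top edge in the near slot from (305,172) to (325,172), and the wide card behind it. The stand's foot has corners at about (389,207), (423,210), (421,241) and (387,238). The clip sits on the holder's front plate, towards +y. I'll work out rough positions and then look with the wrist camera.

Run:
```python
from h import *
np.set_printoptions(precision=4,suppress=True)
c=cam("top")
st=atz(c,[(388.5,207.5),(423.5,210),(421.5,241),(387,238.5)],.015);print("stand",st,st.mean(0))
cd=atz(c,[(305,172.5),(325.5,172.5)],.112);print("card",cd,cd.mean(0))
wc=atz(c,[(298,152.5),(329,154)],.122);print("wide",wc)
print("rackbackcorners",atz(c,[(292.5,150),(335.5,151.5)],.04), "slot ends",atz(c,[(294.5,176),(332,176.5),(295,158),(332,159)],.04))
print("holder base",atz(c,[(245.5,244),(253,209.5)],.01),"clip",atz(c,[(214,233)],.13))
s=cam("side")
# plate top corners in side crop (400,272 offset, x4, origin 240,255)
f=lambda x,y:((x-400)/4+240,(y-272)/4+255)
print("plate top side",atz(s,[f(570,487),f(697,375)],.1),"clip",atz(s,[f(608,430)],.13), "base corner",atz(s,[f(600,598),f(737,466),f(478,480)],.01))
```

```text
stand [[ 0.5045 -0.2309  0.015 ]
 [ 0.4967 -0.3399  0.015 ]
 [ 0.4012 -0.3318  0.015 ]
 [ 0.4093 -0.225   0.015 ]] [ 0.4529 -0.2819  0.015 ]
card [[ 0.5976  0.0244  0.112 ]
 [ 0.5976 -0.0345  0.112 ]] [ 0.5976 -0.0051  0.112 ]
wide [[ 0.654   0.0445  0.122 ]
 [ 0.6498 -0.0444  0.122 ]]
rackbackcorners [[ 0.6784  0.0642  0.04  ]
 [ 0.674  -0.0671  0.04  ]] slot ends [[ 0.5982  0.0576  0.04  ]
 [ 0.5968 -0.0561  0.04  ]
 [ 0.6536  0.0564  0.04  ]
 [ 0.6507 -0.0563  0.04  ]]
holder base [[0.3927 0.208  0.01  ]
 [0.4986 0.1862 0.01  ]] clip [[0.423  0.2796 0.13  ]]
plate top side [[0.4361 0.3114 0.1   ]
 [0.4134 0.2156 0.1   ]] clip [[0.427  0.2845 0.13  ]] base corner [[0.4131 0.3257 0.01  ]
 [0.3882 0.2125 0.01  ]
 [0.5185 0.3021 0.01  ]]
```

```bash
python3 -m crank '[[0,0,0,0,0,0.0183,-1],[0,0,0,0,0,0.0183,-1],[0,0,0,0,0,0.0183,-1],[0,0,0,0,0,0.0183,-1],[0.62,-0.65,-0.125,0,0,0,-1],[0.62,-0.65,-0.125,0,0,0,-1],[0.62,-0.65,-0.125,0,0,0,-1],[0.62,-0.65,-0.125,0,0,0,-1],[0.62,-0.65,-0.125,0,0,0,-1],[0.62,-0.65,-0.125,0,0,0,-1],[0.62,-0.65,-0.125,0,0,0,-1],[0.62,-0.65,-0.125,0,0,0,-1],[0.62,-0.65,-0.125,0,0,0,-1],[0.62,-0.65,-0.125,0,0,0,-1],[0.62,-0.65,-0.125,0,0,0,-1],[0.62,-0.65,-0.125,0,0,0,-1],[0,0,0,0,0,0,-1],[0,0,0,0,0,0,-1],[0,0,0,0,0,0,-1]]'
python3 - <<'E'
from h import *
import pickle
c=cam("wrist");pickle.dump(c,open("w1.pkl","wb"));print(c["p"],c["dist_coeffs"],c["K"][0]); cv2.imwrite("pics/w1.png",c["img"][:,:,::-1])
E
```

```text
time: 1.83
eef_pos: [0.4531, -0.2826, 0.2502]
ee_rot: [-3.142, 0.0, -0.051]
force: [0.4, -0.4, 0.2]
width: 0.0938
gripper_force: 0.0
[ 0.5242968  -0.28714841  0.42959433] [-0.03121455  0.          0.          0.          0.        ] [289.10623103   0.         319.87275185]
```

View pics/w1.png

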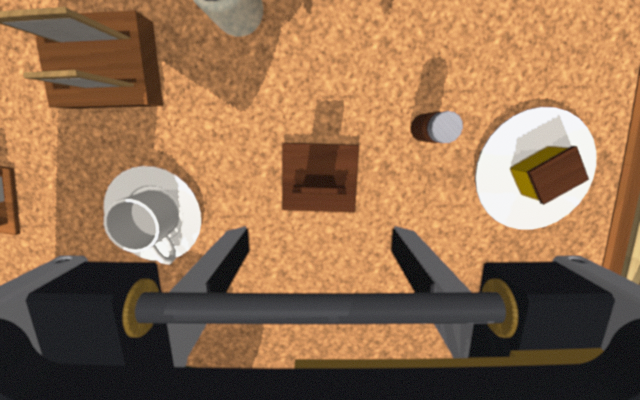

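The wrist view shows the stand's foot at columns 282–358, rows 142–212, clear of the fingers, with the rack at upper left. I'll enlarge the stand, brighten it, and overlay the model projected at my estimate.

```bash
cat >> h.py <<'E'
def Tm(x,y,yaw): return lambda P:np.array(P,float)@R.from_euler("z",yaw).as_matrix().T+[x,y,0]
def crop(c,x,y,w,h,f,segs,gain=1.0):
    k=cv2.convertScaleAbs(c["img"][y:y+h,x:x+w,::-1],alpha=gain)
    k=cv2.resize(k,None,fx=f,fy=f,interpolation=cv2.INTER_CUBIC)
    for P,col in segs:
        q=(proj(c,P)-[x,y]+.5)*f
        cv2.polylines(k,[np.round(q).astype(int)],False,col,1,cv2.LINE_AA)
    for i in range(0,w,10): cv2.putText(k,str(x+i),(i*f,8),0,.3,(255,255,0)); cv2.line(k,(i*f,9),(i*f,13),(255,255,0))
    for i in range(10,h,10): cv2.putText(k,str(y+i),(0,i*f+3),0,.3,(255,255,0))
    return k
def box(T,x0,x1,y0,y1,z): return T([(x0,y0,z),(x1,y0,z),(x1,y1,z),(x0,y1,z),(x0,y0,z)])
E
python3 - <<'E'
from h import *
import pickle
c=pickle.load(open("w1.pkl","rb"))
T=Tm(.4529,-.2819,-.076)
S=[(box(T,-.05,.05,-.055,.055,.015),(0,255,0)),(box(T,0,.006,-.02,.02,.113),(0,0,255)),(box(T,-.018,-.009,-.037,.037,.045),(255,128,0))]
z=np.hstack([crop(c,275,135,90,85,4,[],2.2),crop(c,275,135,90,85,4,S,2.2)])
cv2.imwrite("pics/m2.png",z)
E
```

```text
(no output)
```

View pics/m2.png

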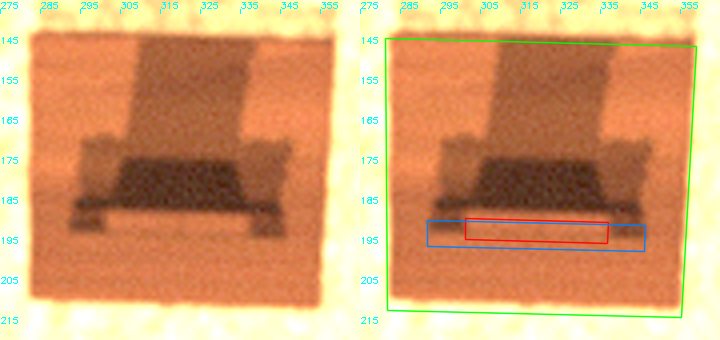

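The crop shows the foot corners at crop pixels (32,33), (334,38), (320,306) and (30,298). The lit strip at (105–250, 212–238) is the backing's top edge, about 1.5 px above my overlay. I'll fit the stand with the scale left free, then go to the rack.

Run:
```python
from h import *
import pickle
from scipy.optimize import least_squares
np.set_printoptions(precision=4,suppress=True)
c=pickle.load(open("w1.pkl","rb"))
g=lambda L:np.array(L)/4+[275,135]-.5
foot=g([(32,33),(334,38),(320,306),(30,298)]); bk=g([(105,212),(250,214),(250,239),(105,236)])
f=np.array([(.05,.055,.015),(.05,-.055,.015),(-.05,-.055,.015),(-.05,.055,.015)])
b=np.array([(.006,.02,.113),(.006,-.02,.113),(0,-.02,.113),(0,.02,.113)])
def res(p,useb):
    T=Tm(*p[:3]); r=[(proj(c,T(f*[p[3],p[3],1]))-foot).ravel()]
    if useb: r.append((proj(c,T(b))-bk).ravel())
    return np.concatenate(r)
for u in (0,1):
    s=least_squares(res,[.453,-.282,-.07,1],args=(u,),x_scale=[.01,.01,.1,1]);print(s.x,s.fun)
s=read_state()
print(s["time"])
```

```text
[ 0.4562 -0.2828 -0.0767  0.975 ] [-0.4314 -0.3492  0.1297  0.3872 -0.1181 -0.1309  0.4359  0.0901]
[ 0.4551 -0.2825 -0.0757  0.9764] [-0.6291  0.4497  0.0012  1.1083 -0.1784  0.6099  0.3166  0.9003  0.3653
 -0.3514 -0.041   0.0163 -0.2496 -0.9834  0.3174 -1.0934]
1.8833
```

```bash
python3 -m crank '[[0.304,-0.677,0,0,0,0,-1],[0.304,-0.677,0,0,0,0,-1],[0.304,-0.677,0,0,0,0,-1],[0.304,-0.677,0,0,0,0,-1],[0.304,-0.677,0,0,0,0,-1],[0.304,-0.677,0,0,0,0,-1],[0.304,-0.677,0,0,0,0,-1],[0.304,-0.677,0,0,0,0,-1],[0.304,-0.677,0,0,0,0,-1],[0.304,-0.677,0,0,0,0,-1],[0.304,-0.677,0,0,0,0,-1],[0.304,-0.677,0,0,0,0,-1],[0.304,-0.677,0,0,0,0,-1],[0.304,-0.677,0,0,0,0,-1],[0,0,0,0,0,-0.0027,-1],[0,0,0,0,0,0,-1],[0,0,0,0,0,0,-1]]'
python3 - <<'E'
from h import *
import pickle
c=cam("wrist");pickle.dump(c,open("w2.pkl","wb"))
T=Tm(.5976,-.005,-.034); W=Tm(.652,0,-.034)
S=[(box(T,-.003,.003,-.03,.03,.112),(0,0,255)),(box(W,-.003,.003,-.045,.045,.122),(255,0,0)),(box(Tm(.625,-.001,-.034),-.055,.055,-.0675,.0675,.04),(0,255,0))]
cv2.imwrite("pics/m3.png",np.hstack([crop(c,250,110,130,150,3,[]),crop(c,250,110,130,150,3,S)]))
E
```

```text
time: 3.3
eef_pos: [0.5952, -0.0062, 0.2503]
ee_rot: [3.141, 0.0, -0.035]
force: [-0.1, -0.4, -0.0]
width: 0.0942
gripper_force: 0.0
```

View pics/m3.png

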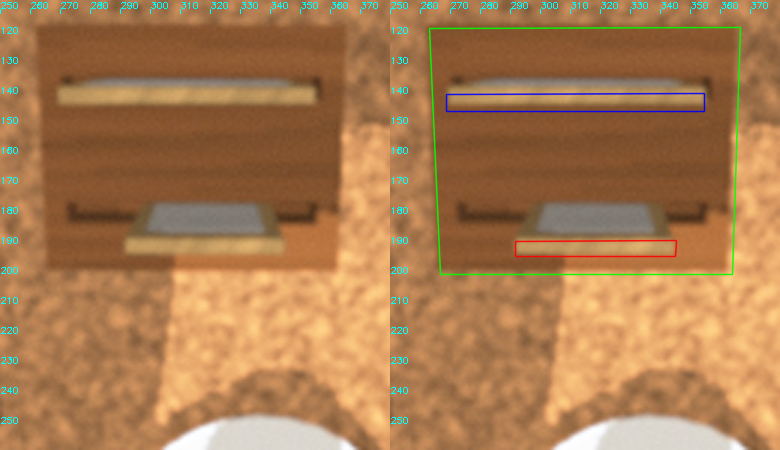

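The small card's top edge is at crop (125–284, 237–255), within about 1 px of the overlay, so the estimate holds with roughly 1 mm more in x. I'll grasp it now.

```bash
python3 -m crank '[[0.12,-0.05,0,0,0,0,-1],[0,0,0.73,0,0,0,-1],[0,0,0.73,0,0,0,-1],[0,0,0.73,0,0,0,-1],[0,0,0.73,0,0,0,-1],[0,0,0.73,0,0,0,-1],[0,0,0.73,0,0,0,-1],[0,0,0.73,0,0,0,-1],[0,0,0.73,0,0,0,-1],[0,0,0,0,0,0,-1],[0,0,0,0,0,0,1],[0,0,0,0,0,0,1],[0,0,0,0,0,0,1],[0,0,0,0,0,0,1],[0,0,0,0,0,0,1],[0,0,0,0,0,0,1],[0,0,0,0,0,0,1]]'
```

```text
time: 4.77
eef_pos: [0.5995, -0.0036, 0.0759]
ee_rot: [-3.142, -0.001, -0.034]
force: [0.3, -0.5, 4.4]
width: 0.06
gripper_force: 30.0
```

```bash
python3 -m crank '[[0,0,-0.72,0,0,0,1],[0,0,-0.72,0,0,0,1],[0,0,-0.72,0,0,0,1],[0,0,-0.72,0,0,0,1],[0,0,-0.72,0,0,0,1],[0,0,-0.72,0,0,0,1]]' | head -1; python3 -m crank '[[-0.33,0.675,0,0,0,0,1],[-0.33,0.675,0,0,0,0,1],[-0.33,0.675,0,0,0,0,1],[-0.33,0.675,0,0,0,0,1],[-0.33,0.675,0,0,0,0,1],[-0.33,0.675,0,0,0,0,1],[-0.33,0.675,0,0,0,0,1],[-0.33,0.675,0,0,0,0,1],[-0.33,0.675,0,0,0,0,1],[-0.33,0.675,0,0,0,0,1],[-0.33,0.675,0,0,0,0,1],[-0.33,0.675,0,0,0,0,1],[-0.33,0.675,0,0,0,0,1],[-0.33,0.675,0,0,0,0,1],[0,0,0,0,0,0.0067,1],[0,0,0,0,0,0,1],[0,0,0,0,0,0,1],[0,0,0,0,0,0,1]]'
python3 - <<'E'
from h import *
import pickle
c=cam("wrist");pickle.dump(c,open("w3.pkl","wb"))
s=read_state();x,y,z=s["eef_pos"];b=z-.064
T=Tm(x,y,s["ee_rot"][2]); W=Tm(.4551,-.2825,-.0757)
S=[(box(T,-.003,.003,-.03,.03,b+.1),(0,0,255)),(T([(.003,.03,b+.1),(.003,.03,b),(.003,-.03,b),(.003,-.03,b+.1)]),(255,0,255)),(box(W,-.05,.05,-.055,.055,.015),(0,255,0)),(box(W,-.018,-.009,-.037,.037,.045),(255,128,0)),(box(W,0,.006,-.02,.02,.113),(255,0,0))]
cv2.imwrite("pics/m4.png",np.hstack([crop(c,270,110,100,150,4,[],1.8),crop(c,270,110,100,150,4,S,1.8)]))
E
```

```text
time: 5.27
time: 6.77
eef_pos: [0.4512, -0.2817, 0.2049]
ee_rot: [-3.141, -0.0, -0.075]
force: [0.8, 0.5, -0.4]
width: 0.0599
gripper_force: 30.0
```

View pics/m4.png

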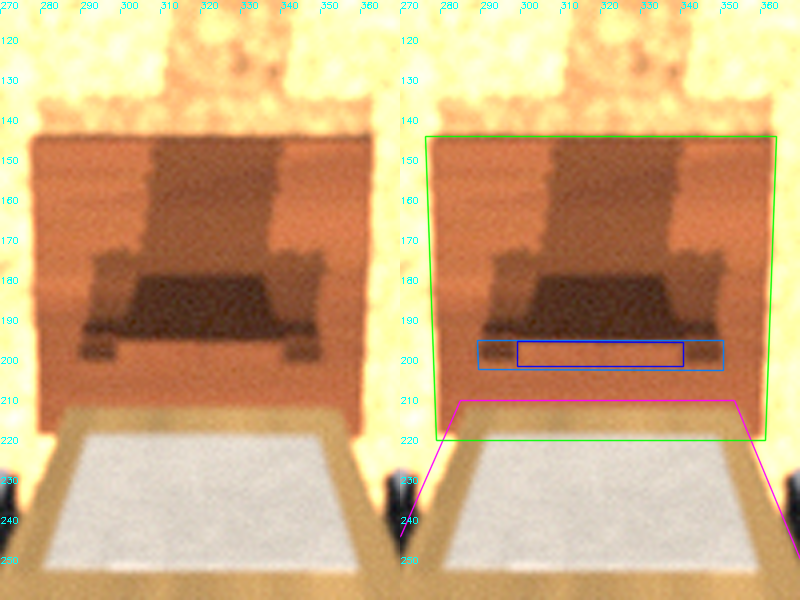

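The card's lower edge sits at crop (67–342, 407) and the backing strip at (115–283, 340–362). That puts the card about 5.6 mm in front of the backing face, and centred to within 1 mm. I'll shift 1 mm in +x and +y, then descend in stages, checking the force.

```bash
python3 -m crank '[[0.033,-0.035,0,0,0,0,1],[0,0,0.7,0,0,0,1],[0,0,0.7,0,0,0,1],[0,0,0.7,0,0,0,1],[0,0,0.4,0,0,0,1],[0,0,0.4,0,0,0,1],[0,0,0.3,0,0,0,1],[0,0,0.3,0,0,0,1],[0,0,0,0,0,0,1],[0,0,0,0,0,0,1]]'
python3 - <<'E'
from h import *
import pickle
c=cam("side"); T=Tm(.4551,-.2825,-.0757)
S=[(T([(-.006,.03,.115),(-.006,-.03,.115)]),(0,0,255)),(box(T,-.05,.05,-.055,.055,.015),(0,255,0)),(T([(0,.02,.113),(0,-.02,.113)]),(255,0,0)),(T([(-.009,.037,.045),(-.009,-.037,.045)]),(255,128,0))]
k=crop(c,350,100,70,95,5,[],1.5);l=crop(c,350,100,70,95,5,S,1.5)
cv2.imwrite("pics/m5.png",np.hstack([k,l]))
E
```

```text
time: 7.65
eef_pos: [0.4521, -0.2811, 0.0998]
ee_rot: [-3.141, 0.0, -0.076]
force: [-0.4, -0.2, -0.3]
width: 0.0597
gripper_force: 30.0
```

View pics/m5.png

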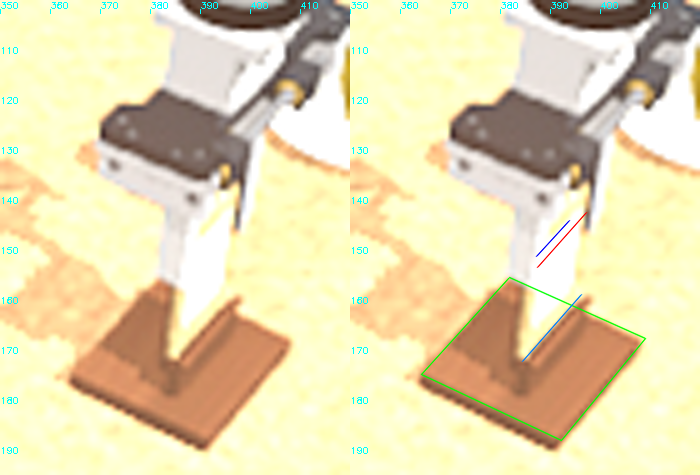

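The side view shows the card's foot behind the lip at about (385,172), inside the channel, with no contact force. I'll lower it the rest of the way.

```bash
python3 -m crank '[[0,0,0.25,0,0,0,1],[0,0,0.25,0,0,0,1],[0,0,0.15,0,0,0,1],[0,0,0.04,0,0,0,1],[0,0,0,0,0,0,1],[0,0,0,0,0,0,1]]'
```

```text
time: 8.2
eef_pos: [0.4521, -0.2812, 0.0792]
ee_rot: [3.142, 0.0, -0.076]
force: [-0.1, 0.3, 0.6]
width: 0.0598
gripper_force: 30.0
```

```bash
python3 -m crank '[[0.05,0,0.03,0,0,0,1],[0,0,0,0,0,0,1],[0,0,0,0,0,0,1]]'; python3 -m crank '[[0,0,0,0,0,0,-1],[0,0,0,0,0,0,-1],[0,0,0,0,0,0,-1],[0,0,0,0,0,0,-1],[0,0,0,0,0,0,-1],[0,0,-0.4,0,0,0,-1],[0,0,-0.7,0,0,0,-1],[0,0,-0.7,0,0,0,-1],[0,0,-0.7,0,0,0,-1],[0,0,-0.7,0,0,0,-1],[0,0,-0.7,0,0,0,-1],[0,0,-0.7,0,0,0,-1],[0,0,-0.7,0,0,0,-1],[0,0,0,0,0,0,-1],[0,0,0,0,0,0,-1]]'
python3 - <<'E'
from h import *
import pickle
c=cam("wrist");pickle.dump(c,open("w4.pkl","wb"))
W=Tm(.4551,-.2825,-.0757)
S=[(box(W,-.05,.05,-.055,.055,.015),(0,255,0)),(box(W,0,.006,-.02,.02,.113),(255,0,0)),(box(W,-.006,0,-.03,.03,.115),(0,0,255))]
cv2.imwrite("pics/m6.png",np.hstack([crop(c,275,130,95,100,4,[],1.5),crop(c,275,130,95,100,4,S,1.5)]))
E
```

```text
time: 8.45
eef_pos: [0.4531, -0.2813, 0.0784]
ee_rot: [-3.142, 0.001, -0.076]
force: [-5.5, 0.5, 1.8]
width: 0.0598
gripper_force: 30.0
time: 9.7
eef_pos: [0.4538, -0.2814, 0.2379]
ee_rot: [3.141, -0.002, -0.076]
force: [0.1, 0.1, -0.7]
width: 0.0942
gripper_force: 0.0
```

View pics/m6.png

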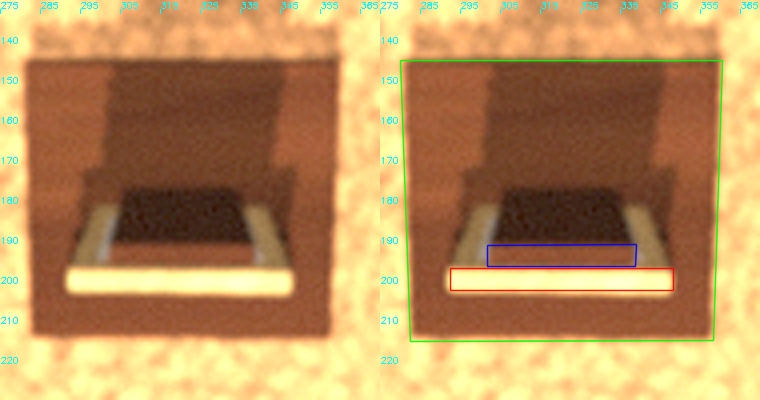

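The card's top edge is at crop (66–293, 267–295). It is flush with the backing strip, matches the seated-card overlay, and is centred within 1 mm. Now the clip.

```bash
python3 -m crank '[[-0.12,-0.932,-0.05,0,0,0,-1],[-0.12,-0.932,-0.05,0,0,0,-1],[-0.12,-0.932,-0.05,0,0,0,-1],[-0.12,-0.932,-0.05,0,0,0,-1],[-0.12,-0.932,-0.05,0,0,0,-1],[-0.12,-0.932,-0.05,0,0,0,-1],[-0.12,-0.932,-0.05,0,0,0,-1],[-0.12,-0.932,-0.05,0,0,0,-1],[-0.12,-0.932,-0.05,0,0,0,-1],[-0.12,-0.932,-0.05,0,0,0,-1],[-0.12,-0.932,-0.05,0,0,0,-1],[-0.12,-0.932,-0.05,0,0,0,-1],[-0.12,-0.932,-0.05,0,0,0,-1],[-0.12,-0.932,-0.05,0,0,0,-1],[-0.12,-0.932,-0.05,0,0,0,-1],[-0.12,-0.932,-0.05,0,0,0,-1],[-0.12,-0.932,-0.05,0,0,0,-1],[-0.12,-0.932,-0.05,0,0,0,-1],[-0.12,-0.932,-0.05,0,0,0,-1],[-0.12,-0.932,-0.05,0,0,0,-1]]' | head -2
python3 -m crank '[[0,0,0,0,0,-0.01875,-1],[0,0,0,0,0,-0.01875,-1],[0,0,0,0,0,-0.01875,-1],[0,0,0,0,0,-0.01875,-1],[0,0,0,0,0,-0.01875,-1],[0,0,0,0,0,-0.01875,-1],[0,0,0,0,0,-0.01875,-1],[0,0,0,0,0,-0.01875,-1],[0,0,0,0,0,-0.01875,-1],[0,0,0,0,0,-0.01875,-1],[0,0,0,0,0,-0.01875,-1],[0,0,0,0,0,-0.01875,-1],[0,0,0,0,0,0,-1],[0,0,0,0,0,0,-1],[0,0,0,0,0,0,-1]]'
python3 - <<'E'
from h import *
import pickle
c=cam("wrist");pickle.dump(c,open("w5.pkl","wb"))
W=Tm(.425,.282,-.233)
S=[(box(W,-.006,.006,-.012,.012,.130),(0,0,255)),(box(W,-.0275,.0275,-.013,.013,.152),(0,255,0)),(W([(0,-.05,.1),(0,.05,.1)]),(255,0,0))]
cv2.imwrite("pics/m7.png",np.hstack([crop(c,255,80,130,170,3,[],1.3),crop(c,255,80,130,170,3,S,1.3)]))
E
```

```text
time: 11.42
eef_pos: [0.4237, 0.283, 0.266]
time: 12.67
eef_pos: [0.4242, 0.2817, 0.2666]
ee_rot: [-3.141, 0.001, 1.333]
force: [-0.5, 0.6, 0.4]
width: 0.0938
gripper_force: 0.0
```

View pics/m7.png

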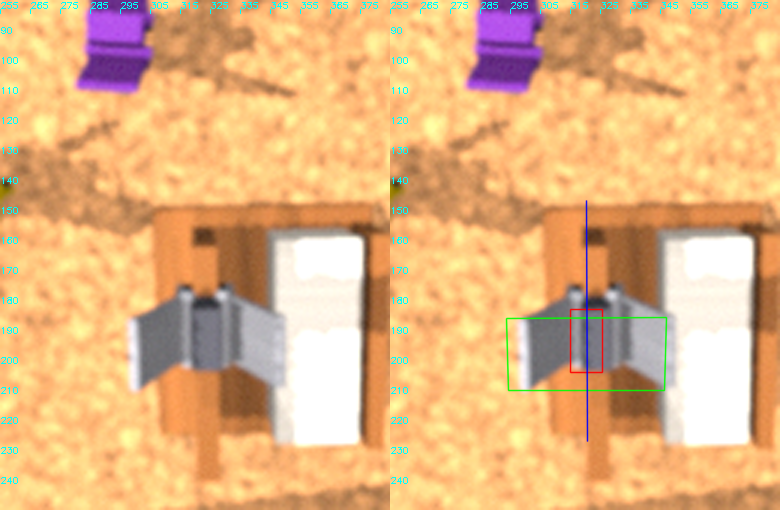

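The steel clip's handle edges are at crop columns 130 and 285 and rows 318–390, with the block at 192–222. That puts the clip 3.5 px to the right of my estimate, or about 2.5 mm after the camera offset seen at the card. The size and yaw fit. I'll grasp it.

```bash
python3 -m crank '[[0.017,0.095,0,0,0,0,-1],[0,0,0.7,0,0,0,-1],[0,0,0.7,0,0,0,-1],[0,0,0.7,0,0,0,-1],[0,0,0.7,0,0,0,-1],[0,0,0.7,0,0,0,-1],[0,0,0.7,0,0,0,-1],[0,0,0.58,0,0,0,-1],[0,0,0,0,0,0,-1],[0,0,0,0,0,0,1],[0,0,0,0,0,0,1],[0,0,0,0,0,0,1],[0,0,0,0,0,0,1],[0,0,0,0,0,0,1],[0,0,0,0,0,0,1],[0,0,0,0,0,0,1],[0,0,0,0,0,0,1],[0,0,0,0,0,0,1]]'; python3 -m crank '[[0,0,0,0,0,0,1],[0,0,0,0,0,0,1]]'
```

```text
time: 14.22
eef_pos: [0.4278, 0.2818, 0.1247]
ee_rot: [3.14, -0.001, 1.337]
force: [-0.4, -0.6, 7.8]
width: 0.0379
gripper_force: 5.0
time: 14.38
eef_pos: [0.428, 0.282, 0.125]
ee_rot: [3.14, -0.002, 1.338]
force: [0.5, -2.1, 11.5]
width: 0.0247
gripper_force: 30.3
```

```bash
python3 -m crank '[[0,0,0,0,0,0,1],[0,0,0,0,0,0,1],[0,0,-0.1,0,0,0,1],[0,0,-0.2,0,0,0,1],[0,0,-0.3,0,0,0,1],[0,0,-0.4,0,0,0,1],[0,0,0,0,0,0,1],[0,0,0,0,0,0,1]]'; python3 -m crank '[[0,0,-0.7,0,0,0,1],[0,0,-0.7,0,0,0,1],[0,0,-0.7,0,0,0,1],[0,0,0,0,0,0,1],[0,0,0,0,0,0,1]]'
python3 - <<'E'
from h import *
import pickle
c=cam("wrist");pickle.dump(c,open("w6.pkl","wb"))
b=c["img"].astype(int); sat=b.max(2)-b.min(2); g=b.mean(2)
# letters: grey-ness map (low saturation), brightness level digit; '.' for coloured
for v in range(150,300,5): print(v,"".join("." if sat[v,u]>35 else str(min(9,int(g[v,u]//26))) for u in range(240,400,2)))
E
```

```text
time: 15.05
eef_pos: [0.4275, 0.2817, 0.1545]
ee_rot: [3.141, -0.001, 1.337]
force: [-0.2, 0.1, -1.1]
width: 0.0247
gripper_force: 30.0
time: 15.47
eef_pos: [0.4273, 0.2816, 0.2167]
ee_rot: [3.141, -0.001, 1.337]
force: [0.5, -1.1, -1.0]
width: 0.0249
gripper_force: 30.0
150 ................................................................................
155 ................................................................................
160 ................................................................................
165 .....................................................356666888888888886.........
170 .....................................................367778999999999997.........
175 .....................................................467778999999999997.........
180 .....................................................367779999999999997.........
185 .....................................................467778999999999996.........
190 .....................................................467778999999999995.........
195 .....................................................467778
[... 1021 characters left out ...]
44444...............
260 ................444444444420024543.............3454201344434344444..............
265 0100000000000010134444444310024543.............345420013444444431010110000000000
270 010000100001111013444444420002444..............345410002444444431111000111000010
275 101101100110110013444444310002444...............45420001344444431110000001110011
280 101100001010001..33334442000........................100024444443..11000001000000
285 10100001000001....3333331100.........................0012343443....2110000011001
290 0011100101001.....3333332101.........................0012344443.....110000010000
295 1111111101101...1121111111111111111111111121111111111111121111111....11100101110
```

The number map shows the clip held symmetrically about column 320.5, with the block at columns ~314–329 and rows ~213–257. I'll check its height in the grip against the projection.

Run:
```python
from h import *
import pickle
c=pickle.load(open("w6.pkl","rb"));s=read_state();p=s["eef_pos"];T=Tm(p[0],p[1],s["ee_rot"][2])
for h in (0,.005,.01):
  q=T([(.012,-.006,0),(.012,.006,0),(-.012,-.006,0),(-.012,.006,0)])+[0,0,p[2]+h]
  print(h,proj(c,q).round(1).tolist())
d=np.array([-.0757+np.pi/2-s["ee_rot"][2]]);print("dyaw",d)
g=c["img"].mean(2)
for v in range(204,264,3): print(v,g[v,304:340:2].astype(int), c["img"][v,320])
```

```text
0 [[327.5, 220.9], [309.2, 220.9], [327.3, 254.8], [309.5, 254.8]]
0.005 [[327.7, 223.3], [308.9, 223.3], [327.5, 257.9], [309.3, 258.0]]
0.01 [[328.0, 225.8], [308.6, 225.8], [327.7, 261.3], [309.0, 261.3]]
dyaw [0.15764325]
204 [120 123 127 125 122 125 124 120 118 121 117  85  71  76  69  71  56  40] [181 113  62]
207 [ 45 109 131 131 126 123 125 119 118 121 116  86  71  78  72  59  28  41] [180 112  64]
210 [ 57  97 109 103 103 109 117 113 117 114 112 103  98  92  85  67  61  81] [177 111  63]
213 [ 86 138 186 174 138  82  50  45  46  42  53 123 160 148 128  96  84  89] [49 45 46]
216 [ 84  84 117 133  94  50  42  42  39  45  40  52  97 131 110  89  82  88] [39 39 41]
219 [ 81  77 106 125  66  41  43  43  44  44  42  41  78 132 109  77  84  88] [44 43 46]
222 [ 78  78 105 110  56  44  44  44  41  41  43  40  67 125 107  77  81  81] [40 41 44]
225 [ 80  75 104  97  66  69  67  63  63  66  65  66  70 118 108  77  79  80] [61 62 66]
228 [ 79  77 103  97  68  73  73  71  73  73  74  74  75 113 101  75  85  82] [72 70 77]
231 [ 79  68  99  95  75  71  73  72  73  75  72  74  75 111  99
[... 220 characters left out ...]
105  70  70  70  73  70  72  72  72  77 113  96  76 117 136] [70 68 73]
243 [115  72  98 103  71  71  70  70  71  73  75  72  78 113  95  77 122 134] [69 70 75]
246 [117  75  96 102  69  71  72  70  71  71  73  75  74 109  93  76 122 131] [70 68 76]
249 [118  75 108 112  70  69  72  71  75  72  74  69  87 147 122  78 124 138] [75 71 79]
252 [123  88 150 152  76  71  74  70  70  73  74  73  83 149 153  90 119 137] [68 67 75]
255 [124  89 144 162  88  66  72  69  69  71  72  72  84 149 164  92 120 133] [67 67 73]
258 [128  98 152 153 107 105 107  90  92  85  86  85  84 112 127  91 125 136] [113  87  76]
261 [123  92 129 130 127 124 118 108 103 114 105  96 111 112 110  91 128 141] [146 102  63]
```

```bash
python3 -m crank '[[-0.902,0.262,0,0,0,0,1],[-0.902,0.262,0,0,0,0,1],[-0.902,0.262,0,0,0,0,1],[-0.902,0.262,0,0,0,0,1],[-0.902,0.262,0,0,0,0,1],[-0.902,0.262,0,0,0,0,1],[-0.902,0.262,0,0,0,0,1],[-0.902,0.262,0,0,0,0,1],[-0.902,0.262,0,0,0,0,1],[-0.902,0.262,0,0,0,0,1],[-0.902,0.262,0,0,0,0,1],[-0.902,0.262,0,0,0,0,1],[-0.902,0.262,0,0,0,0,1],[-0.902,0.262,0,0,0,0,1],[-0.902,0.262,0,0,0,0,1],[-0.902,0.262,0,0,0,0,1],[-0.902,0.262,0,0,0,0,1],[-0.902,0.262,0,0,0,0,1],[-0.902,0.262,0,0,0,0,1],[-0.902,0.262,0,0,0,0,1]]' | head -2
python3 -m crank '[[0,0,0,0,0,-0.0126,1],[0,0,0,0,0,-0.0126,1],[0,0,0,0,0,0,1],[0,0,0,0,0,0,1],[0,0,0,0,0,0,1]]'
python3 - <<'E'
from h import *
import pickle
c=cam("wrist");pickle.dump(c,open("w7.pkl","wb"))
b=c["img"].astype(int); sat=b.max(2)-b.min(2); g=b.mean(2)
T=Tm(.4551,-.2825,-.0757);print(proj(c,T([(-.006,.03,.115),(-.006,-.03,.115),(0,.03,.115),(0,-.03,.115)])).round(1).tolist())
for v in range(150,290,4): print(v,"".join(str(min(9,int(g[v,u]//26))) if sat[v,u]>35 else chr(97+min(9,int(g[v,u]//26))) for u in range(260,380,2)))
E
```

```text
time: 17.18
eef_pos: [0.4544, -0.2824, 0.2149]
time: 17.6
eef_pos: [0.4549, -0.2809, 0.2161]
ee_rot: [-3.141, -0.001, 1.494]
force: [0.1, -0.0, -0.2]
width: 0.025
gripper_force: 30.0
[[313.5, 172.9], [313.9, 231.0], [319.6, 172.9], [319.7, 231.0]]
150 666666655553222222222222222222332222222222222222234455666666
154 566776677664222222222222222222222222222222222223234456667666
158 766766667764222222222222111222222222222222232223244445666666
162 655665666665222222222222111122222212322222222222244445666777
166 776666556565222222222222111333222222212122122222234455566666
170 677666666665222222222222111333211212221222222122245544455544
174 6666666566642222222222221136763bb122222221122212244444444444
178 6666666556652222222222221137763b1222222221112222244444444544
182 666656777654322222222222113776311222222222222221244544444445
186 666666666665222222222222113776322222222122112222244444444455
190 6666666667653222222222221b3776322221222221111212345444434445
194 777666677665322222222222114776322221222221122222245444444455
198 766566665665322222222222113776322222222221211222345544334544
202 666
[... 722 characters left out ...]
eeeeeeedbdffecdecccccddcdeeceffcbdeeeeeeee56666556
250 66776655eeeeeeeeecadffedffdccccddddfedfffcbdeeeeeeeee4555666
254 5567665eeeeeeeeedcadffe3663cdccdccd56deffcaceeeeeeeeee567777
258 666665eeeeeeeeeedaadfff46654444444576deffcabdeeeeeeeeee56666
262 55554ddeeeeeeeeecaacefe465556666666664fffcaaceeeeeeeeedd4444
266 bbbbbbbdeeeeeeedbaacffe466666766667664effcaabdeeeeeeedbbbbba
270 bbbbbbbdeeeeeeecaaacefe567666666665554efecaaaceeeeeeedbababa
274 babbaabdeeeeeedbaaadefe566655666666554effdaaabdeeeeeedbaaabb
278 bababbbdeeeeeedbaa25fff556665666555554eff4baaadeeeeeecbababa
282 aabb222dedeeddbbaa2566556666666665555555552aaaceeeeddd222bba
286 aaa22222ddddddcbaa4656655565566655566655553aabcdeeddd22231aa
```

The card's top edge is at columns 313–320, as predicted. The clip's block is centred on column 320, about 0.8 mm to the +x side of the joint once the camera offset is included. I'll correct that and lower.

```bash
python3 -m crank '[[0,-0.027,0,0,0,0,1],[0,0,0.6,0,0,0,1],[0,0,0.6,0,0,0,1],[0,0,0.5,0,0,0,1],[0,0,0.3,0,0,0,1],[0,0,0.2,0,0,0,1],[0,0,0.2,0,0,0,1],[0,0,0,0,0,0,1],[0,0,0,0,0,0,1]]'; python3 -m crank '[[0,0,0.06,0,0,0,1],[0,0,0.06,0,0,0,1],[0,0,0,0,0,0,1],[0,0,0,0,0,0,1]]'
```

```text
time: 18.4
eef_pos: [0.4544, -0.2813, 0.1452]
ee_rot: [3.141, 0.0, 1.496]
force: [-0.4, 0.3, 0.3]
width: 0.0246
gripper_force: 30.0
time: 18.73
eef_pos: [0.4543, -0.2813, 0.1414]
ee_rot: [3.141, 0.0, 1.496]
force: [-0.4, -0.2, -0.4]
width: 0.025
gripper_force: 30.0
```

```bash
python3 -m crank '[[0,0,0.04,0,0,0,1],[0,0,0,0,0,0,1],[0,0,0,0,0,0,1]]';python3 -m crank '[[0,0,0.04,0,0,0,1],[0,0,0,0,0,0,1],[0,0,0,0,0,0,1]]'
```

```text
time: 18.98
eef_pos: [0.4543, -0.2813, 0.1401]
ee_rot: [3.142, 0.0, 1.496]
force: [-0.2, 0.1, -0.9]
width: 0.0246
gripper_force: 30.0
time: 19.23
eef_pos: [0.4548, -0.2815, 0.14]
ee_rot: [3.14, 0.001, 1.496]
force: [0.9, 0.8, 9.5]
width: 0.025
gripper_force: 30.1
```

Contact at TCP z 0.140, as expected (9.5 N). Now I'll release, rise, turn a quarter turn with the fingers shut, and press on the block.

```bash
python3 -m crank '[[0,0,0,0,0,0,-1],[0,0,0,0,0,0,-1],[0,0,0,0,0,0,-1],[0,0,0,0,0,0,-1],[0,0,0,0,0,0,-1],[0,0,-0.3,0,0,0,-1],[0,0,-0.6,0,0,0,-1],[0,0,-0.7,0,0,0,-1],[0,0,-0.7,0,0,0,-1],[0,0,0,0,0,0,-1],[0,0,0,0,0,0,-1]]'
python3 -m crank '[[0,0,0,0,0,0.01923,1],[0,0,0,0,0,0.01923,1],[0,0,0,0,0,0.01923,1],[0,0,0,0,0,0.01923,1],[0,0,0,0,0,0.01923,1],[0,0,0,0,0,0.01923,1],[0,0,0,0,0,0.01923,1],[0,0,0,0,0,0.01923,1],[0,0,0,0,0,0.01923,1],[0,0,0,0,0,0.01923,1],[0,0,0,0,0,0.01923,1],[0,0,0,0,0,0.01923,1],[0,0,0,0,0,0.01923,1],[0,0,0,0,0,0,1],[0,0,0,0,0,0,1],[0,0,0,0,0,0,1]]'
python3 - <<'E'
from h import *
import pickle
c=cam("wrist");pickle.dump(c,open("w8.pkl","wb"))
b=c["img"].astype(int); sat=b.max(2)-b.min(2); g=b.mean(2)
T=Tm(.455,-.2825,-.0757);
print("handles z+52 ",proj(c,T([(-.0275,.013,.167),(.0275,.013,.167),(.0275,-.013,.167),(-.0275,-.013,.167)])).round(1).tolist(),"block",proj(c,box(T,-.006,.006,-.012,.012,.145)).round(1).tolist())
for v in range(150,270,3): print(v,"".join(str(min(9,int(g[v,u]//26))) if sat[v,u]>35 else chr(97+min(9,int(g[v,u]//26))) for u in range(270,370,2)))
E
```

```text
time: 20.15
eef_pos: [0.4545, -0.2815, 0.2091]
ee_rot: [3.14, 0.001, 1.496]
force: [-0.3, 0.2, 0.4]
width: 0.0927
gripper_force: 0.0
time: 21.48
eef_pos: [0.4541, -0.2811, 0.2074]
ee_rot: [-3.141, 0.001, -0.071]
force: [0.3, -1.1, 0.9]
width: 0.0007
gripper_force: 0.0
handles z+52  [[304.4, 251.9], [303.8, 186.0], [337.4, 186.2], [336.1, 252.0]] block [[334.1, 218.9], [334.3, 205.7], [306.6, 205.6], [306.7, 218.8], [334.1, 218.9]]
150 45664222222222222222221221122221122222122222222566
153 66664222222222221111121111121111111111122222222455
156 66654222222222221211222121111111111111122222222565
159 66664222222222222111111111111111111111122222222455
162 65664222222222221112112111111111121111222222222555
165 66664222222222222211211122111112222221222222223555
168 66675222222222211111112122212222222221222222223565
171 66675222222222221122212211222122212222222222223555
174 56565222222222211122112111211212211112222222223555
177 44565222222221111111111111111111211111111222223556
180 45664222222222221111111111111111111111112222223665
183 555542222222211211bbbbbabaaabbbabb1111111222224655
186 6
[... 834 characters left out ...]
667665edddddddbbbddddddd4556666666666555
234 6666655666666664ddddddddbbbdddddddd455666666667656
237 566656666665666dddddddddbbbdddddddd466566666666666
240 665555556665665dddddddddbbbdddddddde66565556666666
243 556666665555564dddddddddbbbddddddddd56666656556556
246 56666665666566edddddddddbbbddddddddd46666555666666
249 66665566776655ddddddddddbcbdddddddddd4556556665555
252 55655556666654ddddddddddbbbdddddddddd4556656666665
255 6666566566665eddddddddddbbbdddddddddd4656666666655
258 6555655556665dddddddddddbbbdddddddddde666666666556
261 5556654456554ddddddddddcbbbddddddddddd555666655545
264 aabbbbababbbaaaababaaaccb3bdcabbaaaababbbbbbbbbbba
267 aabaaaaaaaaaaaabaaaabaccb3bccaaaaaaaaaaaaaaaaaaaaa
```

The clip sits over the card symmetrically (columns 306–334, centred on the fingers). Now I'll press down on the block.

```bash
python3 -m crank '[[0,0,0.6,0,0,0,1],[0,0,0.6,0,0,0,1],[0,0,0.5,0,0,0,1],[0,0,0.2,0,0,0,1],[0,0,0,0,0,0,1],[0,0,0,0,0,0,1]]';python3 -m crank '[[0,0,0.08,0,0,0,1],[0,0,0.08,0,0,0,1],[0,0,0,0,0,0,1],[0,0,0,0,0,0,1]]'
```

```text
time: 22.03
eef_pos: [0.4544, -0.2813, 0.1513]
ee_rot: [3.142, -0.0, -0.074]
force: [-0.3, -0.4, 1.0]
width: 0.0002
gripper_force: 0.0
time: 22.37
eef_pos: [0.4544, -0.2814, 0.1465]
ee_rot: [3.141, -0.001, -0.075]
force: [-0.2, -0.8, 2.7]
width: 0.0005
gripper_force: 1.0
```

```bash
python3 -m crank '[[0,0,0.06,0,0,0,1],[0,0,0,0,0,0,1],[0,0,0,0,0,0,1]]';python3 -m crank '[[0,0,0.05,0,0,0,1],[0,0,0,0,0,0,1],[0,0,0,0,0,0,1]]'
```

```text
time: 22.62
eef_pos: [0.4547, -0.2815, 0.1452]
ee_rot: [3.141, -0.002, -0.075]
force: [0.1, 0.2, 7.0]
width: 0.0002
gripper_force: 3.5
time: 22.87
eef_pos: [0.4555, -0.2818, 0.145]
ee_rot: [3.139, -0.004, -0.075]
force: [0.6, 0.8, 16.4]
width: 0.0002
gripper_force: 8.2
```

```bash
python3 -m crank '[[0,0,0.05,0,0,0,1],[0,0,0,0,0,0,1],[0,0,0,0,0,0,1]]';python3 -m crank '[[0,0,-0.2,0,0,0,1],[0,0,-0.4,0,0,0,1],[0,0,-0.7,0,0,0,1],[0,0,-0.7,0,0,0,1],[0,0,-0.7,0,0,0,1],[0,0,-0.4,0,0,0,1],[0,0,0,0,0,0,1],[0,0,0,0,0,0,1]]'
python3 - <<'E'
from h import *
c=cam("wrist");b=c["img"].astype(int); sat=b.max(2)-b.min(2); g=b.mean(2)
T=Tm(.455,-.2820,-.0757)
print("block top",proj(c,box(T,-.006,.006,-.012,.012,.145)).round(1).tolist(),"\ncard",proj(c,box(T,-.006,0,-.03,.03,.115)).round(1).tolist(),"\nhandles",proj(c,T([(.0275,.013,.167),(.0275,-.013,.167),(-.0275,-.013,.167),(-.0275,.013,.167)])).round(1).tolist())
for v in range(174,240,2): print(v,"".join(str(min(9,int(g[v,u]//26))) if sat[v,u]>35 else chr(97+min(9,int(g[v,u]//26))) for u in range(280,360,1)))
E
```

```text
time: 23.12
eef_pos: [0.456, -0.2821, 0.1447]
ee_rot: [3.139, -0.006, -0.075]
force: [-0.1, 2.2, 26.3]
width: 0.0005
gripper_force: 13.5
time: 23.78
eef_pos: [0.4542, -0.2812, 0.234]
ee_rot: [3.141, -0.0, -0.075]
force: [-0.6, 0.2, -1.2]
width: 0.0009
gripper_force: 0.0
block top [[332.1, 210.8], [332.3, 198.7], [307.1, 198.7], [307.3, 210.8], [332.1, 210.8]] 
card [[347.8, 203.1], [348.0, 197.6], [291.4, 197.6], [291.6, 203.1], [347.8, 203.1]] 
handles [[304.6, 180.4], [334.8, 180.4], [333.9, 240.2], [305.4, 240.1]]
174 65322222222222221112121122111112112111111111112112212112112111112221112222222223
176 65322222222222221211212121111111111111111111111111111111111111111111122222222223
178 5432222222222222222221221111bbbbbabbbb0bbabbbbb0babbbbb1111112111111222222222223
180 44322222222222221122222211bbbbbbbbbbbbbbbbbbbbbbbbbbbbbb111111111111222222222224
182 5432222222222222112222222deffffffffffffffffffffffffeeeedc22222211111122222222223
184 543222222222222112223332cefggggggggggggggghggggggggggggec23333221111222222222223
186 5432222222222221222233dccdefffffffgfgfgggggggggggggggffdcc33333
[... 1527 characters left out ...]
55555566666666656666
224 666666655555566666665556654dddddddddddddddddddddddddd456666555666666666665556666
226 655555665556667666666666665dddddddddddddddddddddddddd456655555666766666666666666
228 655555666666666666666665554dddddddddddcccccdddddddddde55555555556666666666666667
230 6666666666666566666655444edddddddddddcbbbbbcddddddddddee444566665556666666666667
232 555555666666655666665edddddddddddddddcbbbbcddddddddddddddde466666666666666655666
234 555555566666655566654ddddddddddddddddcbbbbbdddddddddddddddde56665555555556666666
236 56656665555566556665eddddddddddddddddcbbcbbddddddddddddddddd45666566666556665566
238 66666666666655555665eddddddddddddddddcbbbbbcdddddddddddddddde5666666666655665555
```

The final view fits the model: card edge at columns 291–348, rows 198–203, and far handle at columns 305–335, row 181. The clip stopped hard at the expected height, so I'm handing in.

```bash
python3 -c "
from plant import *
print(sign_off())"
```

```text
the job is handed in; nothing more can be done
None
```

I put the small card in the stand flush with the backing, clipped it with the steel clip at the middle and pressed the clip down to its stop, then handed in at about 24 s; my last camera check matched the target, but the hand-in returned no verdict.

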